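# Hang the wash basket on the rinse stand

## Robot

A 6-joint arm with a two-finger parallel gripper is mounted at the origin on the work surface. World frame = base frame: x ahead of the robot, y to its left, z up, the work surface at z = 0. Lengths are in m, angles in rad, forces in N, time in s.
With the tool pointing down it reaches from about 0.375 to 0.9 m from the base axis. Payload 3.1 kg.
Tool frame: the origin (TCP) lies on the front face of the gripper's body, between the roots of the fingers; the fingertips stand 73 mm ahead of it and the grasp point (between the pads) lies 54 mm ahead of it; z points along the fingers, x is the direction in which the jaws open and shut, and the axes are right-handed (so a half turn about z gives the same grasp; the last joint's range is limited). The gripper opens to 85 mm and grips with 20 to 120 N. Pads are 22 mm wide; open, the fingers measure 114 mm over their backs; the gripper's body (76 mm by 85 mm) begins 54 mm behind the grasp point. The pads swing forward as they close: fully open they stand 13 mm farther back than shut.
Start: joints at [0.997, 0.527, 1.433, -0, 1.181, -0.178], TCP at [0.241, 0.577, 0.304] pointing down, gripper open.
Joint ranges: [-3.08, 3.08], [-0.75, 2.2], [0.22, 2.44], [-1.43, 4.57], [0, 2.65], [-2.85, 2.85]. Speed limits (rad/s): [2.79, 2.79, 3.14, 3.14, 3.14, 3.14].

## Interface

Orientations are given as a unit quaternion [x, y, z, w].
In Python, from plant import readout, camera, r gives the robot as it stands.
- The arm moves only by the shell command python3 -m inch 'ROWS'. ROWS is JSON, a list of rows, each a list of 3 entries, a list of its own where there are three numbers: the turn, a rotation vector about the tool's x, y, z in degrees, then the shift along the tool's x, y, z in m, then the opening in per cent of the stroke, from 0 (shut) to 100 (fully open). A call has 1 to 20 rows; each row is the pose to reach, as a shift and turn from the pose commanded when the call began, along the tool's axes at that moment; what a row does not reach only later rows make up. A row lasts 1/8 s, in which the tool goes at most 62.5 mm and 10.7 degrees, less where a joint would pass 70% of its speed; a pose out of reach is approached as far as the arm can. A call with a gripper value outside its range is refused whole. The fingers move at their own pace and stop on an object; the grip force is fixed at half the most. Time passes only in rows, so rows that repeat a pose let the fingers close. It gives the time, the measured TCP pose, the force and the opening at its end, in the units of the state.
- readout.get_obs(): the state, without advancing time (a new reading comes with each control period).
- camera(name): name is "side" or "top"; returns a dict with "frame" (384x512x3 uint8, red, green, blue), "range_z" (384x512 float32, m along the optical axis (not along the pixel's ray), 0 where there is no reading), "camera_matrix" (3x3 intrinsics, pixels), "extrinsics" (4x4, takes a point from camera to world coordinates). Camera axes: x right, y down, z forward; pixel columns grow to the right and rows downward; lengths in m; the calibration is good to about 2 mm. A picture is of the moment at which its call begins.
- r.close_job(): hands the job in, once; it reports no verdict.
The state is a dict: "clock": time; "qpos": joint angles; "qvel": joint speeds; "tau": joint torques, N m; "position": TCP position; "orientation": TCP orientation; "wrist_force": force on the tool from outside, world axes, zero at the start; "wrist_torque": the same for the moment, N m; "finger_gap": finger opening in m.
Only numpy, scipy, OpenCV 4.12 (cv2) and the standard library are available. Lean on these libraries where they do the work, as an engineer would, in place of code of your own. Each camera call takes 0.05 s, during which the arm holds its last target.

## Task

Put the finished L bracket that was left on the bench into the wire wash basket, on its floor beside the one already there. Then raise the basket's bail upright while the basket still stands on the bench, carry the basket by the bail without tipping it and hang it with the bail over both prongs of the rinse stand's double hook, so that it hangs free and still above the pan with both brackets in it. Leave the other things on the bench where they are.

Things in the scene. Friction and masses are not known exactly. Their poses are not given: they have to be found in the camera images.
- basket: Loose wire-mesh wash basket, open on top, 130 mm (its x) by 150 mm (its y) outside, 60 mm high; walls and floor 4 mm; about 0.34 kg empty. Origin: centre of the underside, z up. Its bail pivots on ears at the middle of the two short walls: axis along basket y, 66 mm above the origin. The flat bail lies outside the rim on the -x side. Basket and stand can each be left or right.
- bail (a joint): Bail angle: 0 = flat (level on a stop, crossbar 105 mm from the pivot axis on the basket's -x side, 66 mm above its underside), 1.571 = upright (crossbar 171 mm above the underside, over the middle), 3.14 = flat on the +x side. Swings easily and falls flat when let go. A U of 6 mm wire, 164 mm wide over all; straight crossbar 124 mm long, parallel to basket y.
- bail_grip (a point): Centre of the bail's crossbar. Here a black grip roll, 14 mm in diameter and 60 mm long (along basket y), turns freely on the wire, so the bail can swing in a hand that does not turn. On both sides of the roll 32 mm of bare straight wire is left for the hook. The point's y axis lies along the crossbar; at bail angle 0 its axes are the basket's.
- bracket: The bracket left on the bench, in its middle, at any yaw: a machined aluminium L, about 70 g, standing on its foot. Foot 50 mm (its x) by 30 mm (y) by 10 mm thick, origin at the centre of its underside; upright web 10 mm thick, 30 mm wide at the foot's -x end (mid-plane at x = -20 mm), rising to 50 mm above the underside.
- packed_bracket: The same kind of bracket, already standing in the basket on its floor, in the half towards the basket's +y end (the half towards -y is empty). Same size and origin as the other.
- rinse_stand: Fixed stainless stand: a pan 200 mm (its x) by 220 mm (its y), rim 25 mm high, and behind it a post 18 mm thick at x = +125 mm, 223 mm high, with a double hook. Its -x side faces roughly the robot. Origin: on the bench under the hook seat, in the middle of the pan.
- hook_seat (a point): Where the crossbar's centre comes to rest on the hook, 225 mm above the bench; axes as the stand's. Two 8 mm prongs, mid-lines at y = -42 and +42 mm (the grip roll fits between), upper side 3 mm below this point (7 mm to mid-line), run level from x = +125 mm to -18 mm, then turn up to tips at x = -33 mm, 21 mm above it. They enter the bail's loop from the stand's -x side.
- blank: Bystander: sawn aluminium block 60 x 30 x 25 mm, lying close to the bracket. Origin: centre of the underside.
- vee_block: Bystander: steel vee block 40 x 34 x 30 mm, close to the bracket. Origin: centre of the underside.
- bottle: Bystander: clear bottle 64 mm in diameter, 205 mm high, standing behind the bracket. Origin: centre of the underside.
- deburrer: Bystander: hand deburring tool like a screwdriver, 150 mm long (its x), lying near the robot. Origin: under its middle.
- case: Bystander: flat black case 60 x 150 x 22 mm at the back. Origin: centre of the underside.
- marker: Bystander: marker pen 120 mm long (its x), 14 mm thick, at the back. Origin: centre of the underside.
- paste_tin: Bystander: tin 68 mm in diameter, 42 mm high, at the back. Origin: centre of the underside.
Things that resemble listed ones, but are neither listed nor needed, are in the scene too. What is shaped like the packed_bracket but pink is not meant. Leave any red or turquoise look-alike of the bracket alone.

How it is judged:
By the outcome, as a careful person would: the job done as asked, in the order asked, and still so for the second after the job is handed in, with the robot touching nothing.
It also fails if it takes over 67 s, if anything falls off the work surface, if the arm or the gripper's body presses on something with over 40 N, if the wrist force passes 120 N, or if a joint passes its speed limit or range.

## Working session

There is one attempt and no reset: what is moved stays moved. The work goes in short steps, Python scripts to look and compute and a shell command to move; the robot and the scene stay as the last step left them, time stands still between calls to the robot, and variables do not carry over. Pictures are saved under pics/ and viewed, and the job is handed in when it is done.

```bash
ls; mkdir -p pics
cat > h.py <<'E'
import numpy as np,cv2
from plant import readout,camera,r
def snap(n,tag):
    c=camera(n); cv2.imwrite(f'pics/{tag}.png',cv2.cvtColor(c['frame'],cv2.COLOR_RGB2BGR)); np.savez(f'{tag}.npz',**c); return c
def pts(c):
    z=c['range_z'];K=c['camera_matrix'];v,u=np.mgrid[:z.shape[0],:z.shape[1]]
    p=np.stack([(u-K[0,2])*z/K[0,0],(v-K[1,2])*z/K[1,1],z],-1)
    w=p@c['extrinsics'][:3,:3].T+c['extrinsics'][:3,3]; w[z==0]=np.nan; return w
E
python3 - <<'E'
from h import *
print(readout.get_obs())
for n in('top','side'):
    c=snap(n,n+'0'); print(c['camera_matrix'],c['extrinsics'])
E
```

```text
pics
{'clock': 0.0, 'qpos': array([ 9.96496491e-01,  5.28495879e-01,  1.43389710e+00, -4.92140093e-06,
        1.18142558e+00, -1.78484487e-01]), 'qvel': array([0.00195635, 0.0002585 , 0.00057046, 0.001641  , 0.00184052,
       0.000992  ]), 'tau': array([-1.26588347e-04, -4.42354167e+01, -1.78026277e+01, -1.33885637e-04,
        8.28991615e-03, -1.21042623e-05]), 'position': array([0.24062929, 0.57621074, 0.30291686]), 'orientation': array([ 8.32333221e-01,  5.54274455e-01, -1.02024560e-03,  4.44705433e-04]), 'wrist_force': array([ 0.69010127, -0.58530359, -0.23174994]), 'wrist_torque': array([ 0.03123418, -0.01709235,  0.01603617]), 'finger_gap': 0.08539043796975976}
[[429.41600329   0.         262.00752639]
 [  0.         429.41600329 195.36944768]
 [  0.           0.           1.        ]] [[ 0.00792678 -0.983279    0.18193288  0.33001212]
 [-0.99991521 -0.00967376 -0.00871693  0.07821053]
 [ 0.01033115 -0.18184836 -0.98327231  1.43690677]
 [ 0.          0.          0.          1.        ]]
[[403.83800092   0.         259.42036793]
 [  0.         403.83800092 189.10106565]
 [  0.           0.           1.        ]] [[ 0.932573   -0.26970439  0.23993152  0.33821327]
 [-0.36068404 -0.66921605  0.64965907 -0.54694599]
 [-0.01464987 -0.69239398 -0.72137089  0.84629489]
 [ 0.          0.          0.          1.        ]]
```

View pics/top0.png

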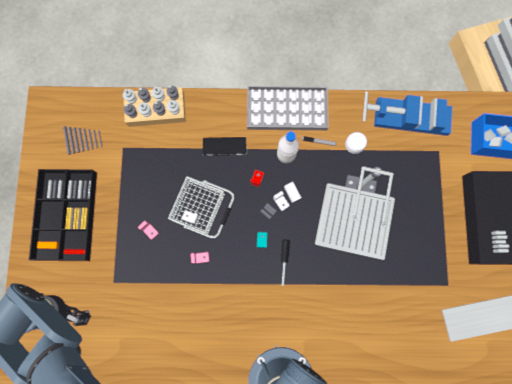

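View pics/side0.png

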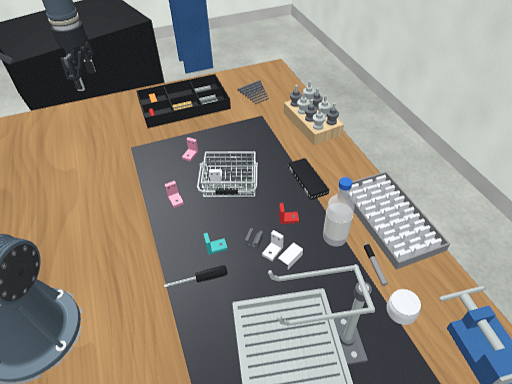

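Run:
```python
import cv2
t=cv2.imread('pics/top0.png');s=cv2.imread('pics/side0.png')
cv2.imwrite('pics/t_a.png',cv2.resize(t[150:270,140:310],None,fx=4.6,fy=4.6,interpolation=cv2.INTER_CUBIC))
cv2.imwrite('pics/t_b.png',cv2.resize(t[150:270,300:420],None,fx=4.6,fy=4.6,interpolation=cv2.INTER_CUBIC))
cv2.imwrite('pics/s_a.png',cv2.resize(s[130:290,180:340],None,fx=3.7,fy=3.7,interpolation=cv2.INTER_CUBIC))
```

```text
(no output)
```

View pics/t_a.png

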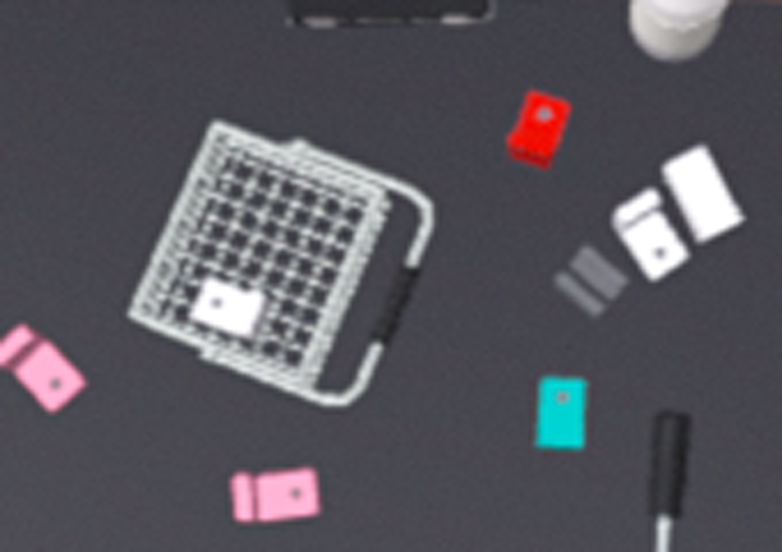

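View pics/t_b.png

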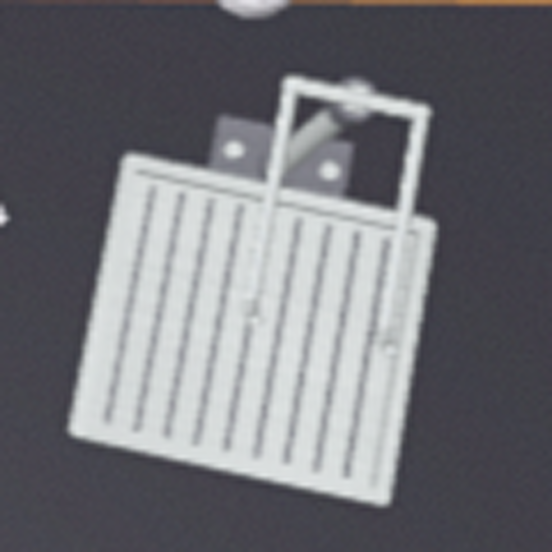

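View pics/s_a.png

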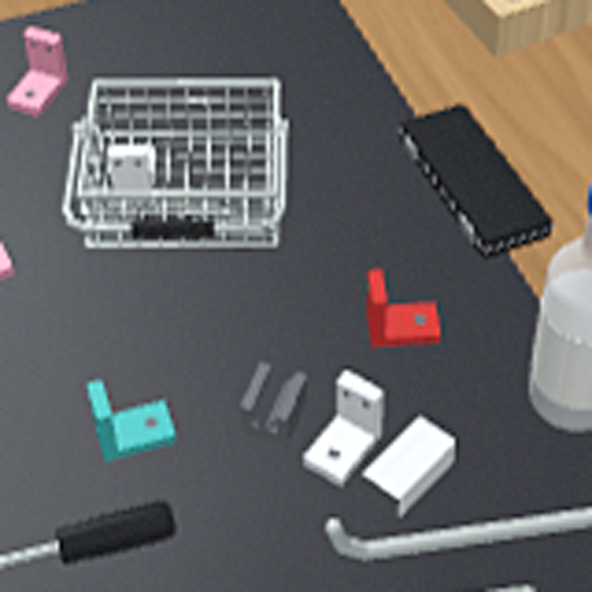

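Run:
```python
from h import *
import numpy as np
def L(n):
    c=dict(np.load(n+'.npz'));return c,pts(c)
ct,wt=L('top0');cs,ws=L('side0')
# bracket+blank region
for nm,w,c in(('top',wt,ct),('side',ws,cs)):
    rng={'top':(slice(178,215),slice(258,306)),'side':(slice(225,275),slice(240,310))}[nm]
    p=w[rng].reshape(-1,3);g=c['frame'][rng].reshape(-1,3).astype(int)
    m=(p[:,2]>.004)&(g.min(1)>110)&(g.max(1)-g.min(1)<40)
    P=p[m];print(nm,len(P))
    mask=np.zeros(c['range_z'].shape,np.uint8);mask[rng]=m.reshape(mask[rng].shape)
    n,lab,st,_=cv2.connectedComponentsWithStats(mask,connectivity=4)
    for k in range(1,n):
        if st[k,4]<20: continue
        q=w[lab==k]
        print(k,st[k],'zrange',np.nanpercentile(q[:,2],[2,50,98]).round(3))
        for lo,hi in((.004,.014),(.016,.03),(.036,.06)):
            qq=q[(q[:,2]>lo)&(q[:,2]<hi)]
            if len(qq)>6:
                b=cv2.minAreaRect((qq[:,:2]*1000).astype(np.float32));print('  ',lo,len(qq),qq.mean(0).round(4),[np.round(x,1) for x in b])
# dark vee & table plane check
for w in(wt,ws):
    m=(abs(w[...,0]-.5)<.1)&(abs(w[...,1])<.3)&(w[...,2]<.01); print('table z',np.nanmedian(w[...,2][m]),m.sum())
def show(w,u0,u1,v0,v1,lo,hi):
    p=w[v0:v1,u0:u1].reshape(-1,3);q=p[(p[:,2]>lo)&(p[:,2]<hi)]
    b=cv2.minAreaRect((q[:,:2]*1000).astype(np.float32));print(len(q),q.mean(0).round(4),b)
print('basket top');show(wt,165,237,170,240,.05,.08)
print('vee');show(wt,258,276,200,222,.008,.04)
```

```text
top 410
1 [285 182  16  21 182] zrange [0.007 0.025 0.031]
   0.004 13 [ 0.6044 -0.0316  0.0082] [array([606.7, -37.1]), array([63.4, 37.3]), np.float64(27.1)]
   0.016 153 [ 0.6042 -0.0372  0.0251] [array([604.7, -37.8]), array([60.4, 30. ]), np.float64(27.5)]
2 [274 191  16  20 153] zrange [0.005 0.011 0.053]
   0.004 102 [ 0.5709 -0.002   0.0095] [array([576.5,   0.7]), array([61.2, 35.2]), np.float64(26.2)]
   0.016 7 [0.5775 0.0058 0.0223] [array([575. ,   2.4]), array([33.1, 26.3]), np.float64(40.3)]
   0.036 34 [0.5887 0.0106 0.0484] [array([589.7,  10.9]), array([10.3, 30. ]), np.float64(32.3)]
6 [265 204  11  11  57] zrange [0.013 0.024 0.033]
   0.016 35 [0.5476 0.0404 0.0238] [array([546.9,  38.7]), array([36.1, 13.9]), np.float64(50.6)]
side 774
1 [246 228   7  13  32] zrange [0.025 0.028 0.031]
   0.016 30 [0.5283 0.0535 0.028 ] [array([528.7,  53.5]), array([40.5,  7.1]), np.float64(51.7)]
2 [254 231   8  12  46] zrange [0.013 0.028 0.031]
   0.016 37 [0.5473 0.0385 0.026 ] [array([545.1,  38.1]), array([37.5, 12.7]), np.float64(49.9)]
3 [262 231  22  29 334] zrange [0.
[... 254 characters left out ...]
rray([587.4,  10.1]), array([12.5, 31. ]), np.float64(34.5)]
5 [278 243  25  25 323] zrange [0.005 0.023 0.026]
   0.004 35 [ 0.6114 -0.0503  0.0088] [array([610.7, -50.9]), array([56.3,  2.3]), np.float64(26.7)]
   0.016 281 [ 0.6031 -0.0391  0.0233] [array([603.8, -38. ]), array([62.2, 31.8]), np.float64(27.0)]
8 [296 273  14   2  21] zrange [0.218 0.22  0.223]
table z 0.0015326884622619552 9159
table z 0.0005753443364678867 14927
basket top
594 [0.538  0.2487 0.064 ] ((544.8818359375, 258.03497314453125), (177.67454528808594, 165.82835388183594), 68.98124694824219)
vee
133 [0.5383 0.0442 0.023 ] ((537.7987060546875, 49.59765625), (47.82618713378906, 55.289154052734375), 5.658721446990967)
```

```bash
cat > fit.py <<'E'
from h import *
from scipy.optimize import differential_evolution
def segd(P,a,b):
    a=np.array(a);b=np.array(b);d=b-a;t=np.clip(((P-a)@d)/(d@d),0,1);return np.linalg.norm(P-a-t[:,None]*d,axis=1)
def fit(P,segs,bounds,tol=.004):
    def f(x):
        c,s=np.cos(x[2]),np.sin(x[2]);Q=(P-x[:2])@np.array([[c,-s],[s,c]])
        d=np.min([segd(Q,*g) for g in segs],0);return np.mean(np.minimum(d,tol*2)**2)*1e6
    r=differential_evolution(f,bounds,seed=1,maxiter=150,tol=1e-7);return r.x,r.fun
E
python3 - <<'E'
from fit import *
def L(n):
    c=dict(np.load(n+'.npz'));return c,pts(c)
a,b=.063,.073
rim=[((-a,-b),(a,-b)),((a,-b),(a,b)),((a,b),(-a,b)),((-a,b),(-a,-b))]
bail=[((0,-.079),(-.09,-.079)),((0,.079),(-.09,.079)),((-.105,-.062),(-.105,.062)),((-.09,-.079),(-.105,-.062)),((-.09,.079),(-.105,.062))]
for n in('top0','side0'):
    c,w=L(n);p=w.reshape(-1,3)
    m=(p[:,2]>.054)&(p[:,2]<.078)&(abs(p[:,0]-.54)<.14)&(abs(p[:,1]-.24)<.15)
    P=p[m][:,:2];print(n,len(P))
    x,f=fit(P,rim+bail,[(.48,.6),(.18,.31),(.8,2.6)]);print('basket',x.round(4),np.degrees(x[2]).round(2),f)
    R=np.array([[np.cos(x[2]),-np.sin(x[2])],[np.sin(x[2]),np.cos(x[2])]])
    q=p[(p[:,2]>.045)&(p[:,2]<.057)]; Q=(q[:,:2]-x[:2])@R; k=(abs(Q[:,0])<.05)&(abs(Q[:,1])<.063)
    if k.sum()>4: print('packed web in basket',k.sum(),Q[k].mean(0).round(4),cv2.minAreaRect((Q[k]*1000).astype(np.float32)))
    q=p[(p[:,2]>.010)&(p[:,2]<.018)]; Q=(q[:,:2]-x[:2])@R; k=(abs(Q[:,0])<.055)&(abs(Q[:,1])<.066)
    if k.sum()>4: print('packed foot',k.sum(),Q[k].mean(0).round(4),cv2.minAreaRect((Q[k]*1000).astype(np.float32)))
    # stand pan rim
    m=(p[:,2]>.017)&(p[:,2]<.035)&(abs(p[:,0]-.55)<.2)&(p[:,1]<-.12)&(p[:,1]>-.45)
    P=p[m][:,:2];print(len(P),cv2.minAreaRect((P*1000).astype(np.float32)))
    m=(p[:,2]>.2)&(p[:,2]<.255)&(p[:,0]>.45)&(p[:,0]<.8)&(p[:,1]<-.1)&(p[:,1]>-.45)
    P=p[m];print(len(P),P.min(0),P.max(0),np.median(P[:,2]))
    h=[((-.033,-.042),(.125,-.042)),((-.033,.042),(.125,.042)),((.125,-.042),(.125,.042))]
    x,f=fit(P[:,:2],h,[(.45,.65),(-.35,-.15),(-.6,.6)]);print('stand hook',x.round(4),np.degrees(x[2]).round(2),f)
    bm=(p[:,2]>.03)&(p[:,2]<.21)&(abs(p[:,0]-.65)<.1)&(abs(p[:,1]+.01)<.09)&(p[:,0]+p[:,1]>.6)
    print('bottle',np.nanmedian(p[bm],0),p[bm].min(0),p[bm].max(0))
E
```

```text
top0 570
basket [0.5528 0.2793 1.1998] 68.74 6.828875269146866
packed web in basket 29 [-0.0111  0.042 ] ((-10.736066818237305, 41.480289459228516), (10.952778816223145, 29.474483489990234), 3.2336971759796143)
packed foot 87 [0.0142 0.0394] ((4.346164703369141, 7.898792266845703), (93.53401947021484, 109.7652359008789), 1.7285075187683105)
797 ((574.772216796875, -258.7354736328125), (231.12155151367188, 345.898193359375), 77.92994689941406)
458 [ 0.46396552 -0.31572546  0.20007586] [ 0.64506259 -0.19158171  0.24842692] 0.22134720825299625
stand hook [ 0.5073 -0.2428 -0.2127] -12.19 11.808321707634756
bottle [ 0.72412932 -0.01300876  0.13281543] [ 0.56092627 -0.04743314  0.03013445] [0.74986631 0.07957283 0.20972521]
side0 660
basket [0.5508 0.2772 1.1958] 68.51 5.93704449559792
packed web in basket 46 [-0.0105  0.0424] ((-9.629127502441406, 42.51244354248047), (12.794510841369629, 29.144617080688477), 5.8530168533325195)
packed foot 20 [0.0078 0.0338] ((7.719095230102539, 30.9939022064209), (20.897188186645508, 56.87393569946289), 68.88037109375)
1450 ((576.747314453125, -247.0023193359375), (207.11268615722656, 348.3338928222656), 77.3753890991211)
1321 [ 0.46265292 -0.31582777  0.20064168] [ 0.64361945 -0.1942944   0.24546941] 0.22000368709921447
stand hook [ 0.5049 -0.2451 -0.2072] -11.87 10.297458719060451
bottle [ 0.72544735 -0.0315155   0.11885045] [ 0.57965642 -0.05191446  0.03054753] [0.74991324 0.0794848  0.20615645]
```

```bash
cat > go.py <<'E'
import sys
from h import *
from scipy.spatial.transform import Rotation as R
def delta(target_grasp,yaw_deg,show=True):
    o=readout.get_obs();R0=R.from_quat(o['orientation']);p=np.array(o['position'])
    c,s=np.cos(np.radians(yaw_deg)),np.sin(np.radians(yaw_deg))
    T=R.from_matrix(np.array([[c,s,0],[s,-c,0],[0,0,-1.]]))
    tcp=np.array(target_grasp)+[0,0,.054]
    t=(R0.inv()*T).as_rotvec(degrees=True); sh=R0.inv().apply(tcp-p)
    if show: print('turn',t.round(2),'shift',sh.round(4))
    return t,sh
def st():
    o=readout.get_obs();m=R.from_quat(o['orientation']).as_matrix()
    print('t',round(o['clock'],2),'tcp',o['position'].round(4),'grasp',(o['position']+.054*m[:,2]).round(4),'yaw',np.degrees(np.arctan2(m[1,0],m[0,0])).round(2),'tz',m[:,2].round(3),'F',o['wrist_force'].round(1),'M',o['wrist_torque'].round(2),'gap',round(o['finger_gap'],4))
def bk(x,y,z,c=(.552,.278),yaw=68.6):
    a=np.radians(yaw);return [c[0]+x*np.cos(a)-y*np.sin(a),c[1]+x*np.sin(a)+y*np.cos(a),z]
E
python3 - <<'E'
from go import *
st();delta([.588,.0104,.10],33);delta([.588,.0104,.036],33)
for q in ([.42,.26,.25],): delta(q,50)
E
```

```text
t 0.1 tcp [0.2407 0.5763 0.303 ] grasp [0.2406 0.5762 0.249 ] yaw 67.32 tz [-0.001 -0.002 -1.   ] F [ 0.3 -0.7 -0.7] M [-0.07 -0.04 -0.03] gap 0.0857
turn [1.000e-02 1.100e-01 3.432e+01] shift [-0.3879  0.5387  0.1496]
turn [1.000e-02 1.100e-01 3.432e+01] shift [-0.3878  0.5387  0.2136]
turn [-0.    0.11 17.32] shift [-0.2227  0.2874 -0.0007]
```

```bash
python3 -m inch '[[[0,0,8],[-0.03,0.04,0],60],[[0,0,14],[-0.06,0.085,0],45],[[0,0,20],[-0.1,0.14,0],45],[[0,0,28],[-0.135,0.19,0],45],[[0,0,34],[-0.17,0.24,0],45],[[0,0,34.3],[-0.205,0.285,0],45],[[0,0,34.3],[-0.24,0.335,0],45],[[0,0,34.3],[-0.275,0.385,0.01],45],[[0,0,34.3],[-0.31,0.43,0.03],45],[[0,0,34.3],[-0.345,0.48,0.06],45],[[0,0,34.3],[-0.37,0.515,0.09],45],[[0,0,34.3],[-0.388,0.5387,0.12],45],[[0,0,34.3],[-0.388,0.5387,0.145],45],[[0,0,34.3],[-0.388,0.5387,0.145],45],[[0,0,34.3],[-0.388,0.5387,0.145],45]]'
python3 - <<'E'
from go import *
st();delta([.588,.0104,.036],33);snap('side','side1')
E
```

```text
clock: 1.98
position: [0.5885, 0.0113, 0.1594]
orientation: [0.959, 0.284, 0.0, 0.0]
wrist_force: [-0.5, 0.2, 0.0]
finger_gap: 0.0384
t 1.98 tcp [0.5885 0.0113 0.1594] grasp [0.5885 0.0113 0.1054] yaw 33.05 tz [ 0. -0. -1.] F [-0.5  0.2  0. ] M [-0.02 -0.02  0.02] gap 0.0384
turn [ 0.02 -0.02  0.05] shift [-0.0009  0.0004  0.0694]
```

View pics/side1.png

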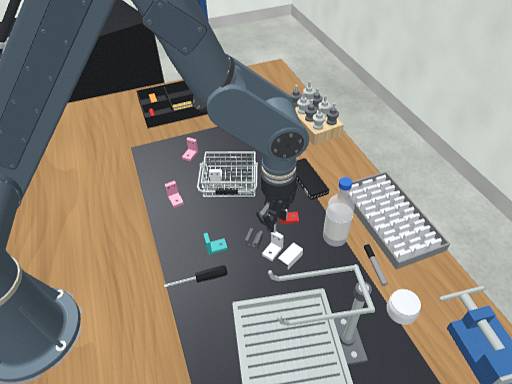

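The arm hovers just over the white bracket (web near px 278,238). Nothing is disturbed, so I'll descend and grip.

```bash
python3 -m inch '[[[0,0,0],[-0.001,0,0.02],45],[[0,0,0],[-0.001,0,0.04],45],[[0,0,0],[-0.001,0,0.06],45],[[0,0,0],[-0.001,0,0.069],45],[[0,0,0],[-0.001,0,0.069],45],[[0,0,0],[-0.001,0,0.069],0],[[0,0,0],[-0.001,0,0.069],0],[[0,0,0],[-0.001,0,0.069],0],[[0,0,0],[-0.001,0,0.069],0],[[0,0,0],[-0.001,0,0.069],0],[[0,0,0],[-0.001,0,0.06],0],[[0,0,0],[-0.001,0,0.05],0],[[0,0,0],[-0.001,0,0.03],0]]'
python3 - <<'E'
from go import *
st()
delta(bk(.011,-.037,.15),68.6);delta(bk(.011,-.037,.0415),68.6)
snap('side','side2')
E
```

```text
clock: 3.65
position: [0.5869, 0.0105, 0.129]
orientation: [0.959, 0.284, -0.001, -0.0]
wrist_force: [0.2, 0.6, -0.6]
finger_gap: 0.0092
t 3.65 tcp [0.5869 0.0105 0.129 ] grasp [0.5868 0.0105 0.075 ] yaw 33.02 tz [-0.002  0.    -1.   ] F [ 0.2  0.6 -0.6] M [-0.02 -0.01 -0.  ] gap 0.0092
turn [ -0.1    0.06 -35.58] shift [ 0.1469 -0.2197 -0.0749]
turn [ -0.1    0.06 -35.58] shift [ 0.1471 -0.2196  0.0336]
```

View pics/side2.png

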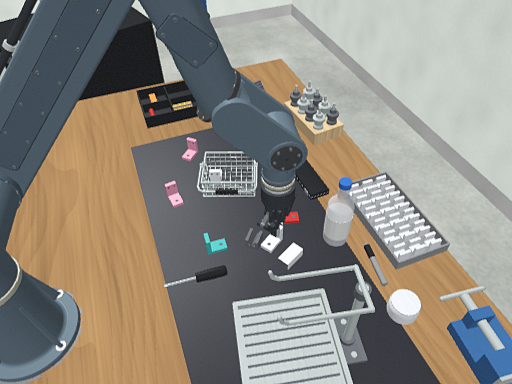

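```bash
python3 -m inch '[[[0,0,0],[0,0,-0.03],0],[[0,0,0],[0,0,-0.075],0],[[0,0,-5],[0.015,-0.025,-0.075],0],[[0,0,-12],[0.04,-0.06,-0.075],0],[[0,0,-20],[0.07,-0.1,-0.075],0],[[0,0,-28],[0.1,-0.145,-0.075],0],[[0,0,-33],[0.125,-0.185,-0.075],0],[[0,0,-35.6],[0.14,-0.21,-0.075],0],[[0,0,-35.6],[0.147,-0.2197,-0.075],0],[[0,0,-35.6],[0.147,-0.2197,-0.06],0],[[0,0,-35.6],[0.147,-0.2197,-0.05],0],[[0,0,-35.6],[0.147,-0.2197,-0.05],0]]'
python3 - <<'E'
from go import *
st()
delta(bk(.011,-.037,.0415),68.6)
c=snap('top','top3');c2=snap('side','side3')
a=cv2.resize(c['frame'][150:260,150:270],None,fx=3.3,fy=3.3,interpolation=cv2.INTER_CUBIC)
b=cv2.resize(c2['frame'][110:220,160:300],None,fx=2.8,fy=3.3,interpolation=cv2.INTER_CUBIC)
cv2.imwrite('pics/c3.png',np.hstack([a,b])[...,::-1])
E
```

```text
clock: 5.2
position: [0.5904, 0.2731, 0.177]
orientation: [0.827, 0.563, -0.002, -0.001]
wrist_force: [0.3, -0.4, -0.5]
finger_gap: 0.0094
t 5.2 tcp [0.5904 0.2731 0.177 ] grasp [0.5902 0.273  0.123 ] yaw 68.51 tz [-0.004 -0.001 -1.   ] F [ 0.3 -0.4 -0.5] M [-0.03  0.05 -0.01] gap 0.0094
turn [-0.18  0.15 -0.09] shift [ 0.0018 -0.0003  0.0815]
```

View pics/c3.png

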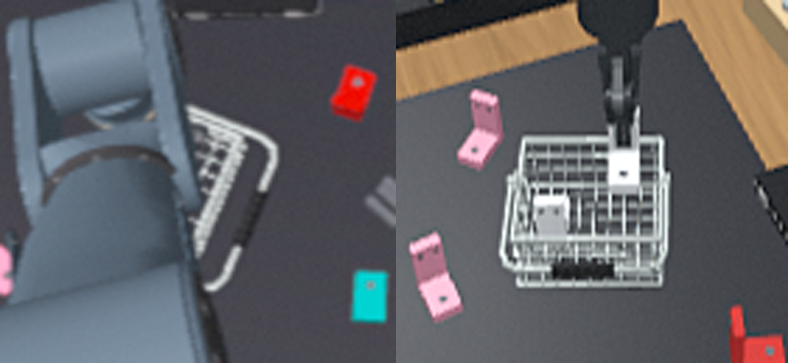

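```bash
python3 -m inch '[[[0,0,0],[0.002,0,0.02],0],[[0,0,0],[0.002,0,0.04],0],[[0,0,0],[0.002,0,0.06],0],[[0,0,0],[0.002,0,0.072],0],[[0,0,0],[0.002,0,0.079],0],[[0,0,0],[0.002,0,0.082],0],[[0,0,0],[0.002,0,0.082],0]]'
python3 - <<'E'
from go import *
st()
c2=snap('side','side4')
b=cv2.resize(c2['frame'][110:220,160:300],None,fx=5,fy=5,interpolation=cv2.INTER_CUBIC)
cv2.imwrite('pics/c4.png',b[...,::-1])
E
```

```text
clock: 6.18
position: [0.592, 0.2767, 0.0972]
orientation: [0.826, 0.564, 0.0, 0.0]
wrist_force: [-0.3, 0.1, -0.8]
finger_gap: 0.0093
t 6.17 tcp [0.592  0.2767 0.0972] grasp [0.5921 0.2767 0.0432] yaw 68.63 tz [ 0.001  0.    -1.   ] F [-0.3  0.1 -0.8] M [-0.02 -0.01  0.02] gap 0.0093
```

View pics/c4.png

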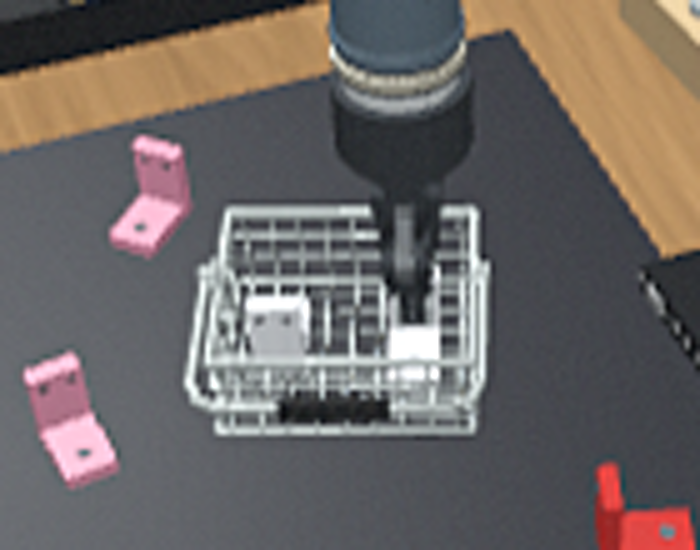

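```bash
python3 -m inch '[[[0,0,0],[0,0,0.001],0],[[0,0,0],[0,0,0.0025],0],[[0,0,0],[0,0,0.0025],0],[[0,0,0],[0,0,0.0025],30],[[0,0,0],[0,0,0.0025],30],[[0,0,0],[0,0,0.0025],30],[[0,0,0],[0,0,0.0025],30],[[0,0,0],[0,0,-0.01],30],[[0,0,0],[0,0,-0.04],30],[[0,0,0],[0,0,-0.08],30],[[0,0,0],[0,0,-0.12],30],[[0,0,0],[0,0,-0.12],30]]'
python3 - <<'E'
from go import *
st()
c2=snap('side','side5')
b=cv2.resize(c2['frame'][110:220,160:300],None,fx=5,fy=5,interpolation=cv2.INTER_CUBIC)
cv2.imwrite('pics/c5.png',b[...,::-1])
delta(bk(-.105,0,.12),68.6);delta(bk(-.105,0,.066),68.6)
E
```

```text
clock: 7.72
position: [0.594, 0.2773, 0.2219]
orientation: [0.826, 0.564, 0.005, 0.002]
wrist_force: [-0.3, 0.4, 0.2]
finger_gap: 0.0257
t 7.72 tcp [0.594  0.2773 0.2219] grasp [0.5945 0.2774 0.1679] yaw 68.63 tz [ 0.009  0.003 -1.   ] F [-0.3  0.4  0.2] M [-0.03  0.02  0.05] gap 0.0257
turn [ 0.22 -0.17  0.03] shift [-0.1189 -0.0385  0.0451]
turn [ 0.22 -0.17  0.03] shift [-0.1191 -0.0387  0.0991]
```

View pics/c5.png

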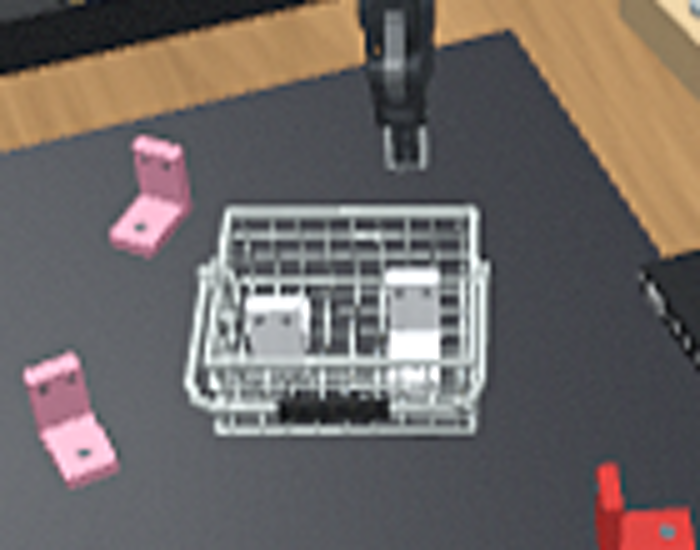

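```bash
python3 -m inch '[[[0,0,0],[-0.05,-0.02,0],35],[[0,0,0],[-0.1,-0.0387,0],35],[[0,0,0],[-0.119,-0.0387,0.01],35],[[0,0,0],[-0.119,-0.0387,0.03],35],[[0,0,0],[-0.119,-0.0387,0.03],35]]';python3 - <<'E'
from go import *
from fit import fit
a,b=.063,.073
rim=[((-a,-b),(a,-b)),((a,-b),(a,b)),((a,b),(-a,b)),((-a,b),(-a,-b))]
bail=[((0,-.079),(-.09,-.079)),((0,.079),(-.09,.079)),((-.105,-.062),(-.105,.062)),((-.09,-.079),(-.105,-.062)),((-.09,.079),(-.105,.062))]
c=dict(np.load('side5.npz'));w=pts(c);p=w.reshape(-1,3)
m=(p[:,2]>.054)&(p[:,2]<.078)&(abs(p[:,0]-.54)<.14)&(abs(p[:,1]-.24)<.15)
x,f=fit(p[m][:,:2],rim+bail,[(.48,.6),(.18,.31),(.8,2.6)]);print(x,np.degrees(x[2]),f)
for n in('top0','side0','side5'):
    c=dict(np.load(n+'.npz'));w=pts(c)
    g=c['frame'].astype(int).max(-1)
    m=(w[...,2]>.06)&(w[...,2]<.08)&(g<70)&(abs(w[...,0]-.51)<.06)&(abs(w[...,1]-.18)<.06)
    q=w[m];print(n,m.sum(),q.mean(0).round(4),[np.round(k,1) for k in cv2.minAreaRect((q[:,:2]*1000).astype(np.float32))])
print(bk(-.105,0,.066))
st();delta(bk(-.105,0,.066),68.6)
c2=snap('side','side6')
b=cv2.resize(c2['frame'][110:220,160:300],None,fx=5,fy=5,interpolation=cv2.INTER_CUBIC)
cv2.imwrite('pics/c6.png',b[...,::-1])
E
```

```text
clock: 8.4
position: [0.5107, 0.1794, 0.185]
orientation: [0.826, 0.563, -0.003, -0.001]
wrist_force: [-0.3, -0.5, 0.0]
finger_gap: 0.0298
[0.55082155 0.27701973 1.19642516] 68.55011228531403 6.5038886381720245
top0 78 [0.5143 0.1814 0.0713] [array([514.6, 181.8]), array([13.9, 57.4]), np.float64(69.9)]
side0 105 [0.5119 0.1778 0.0682] [array([512.1, 177.4]), array([15.7, 56.7]), np.float64(63.5)]
side5 103 [0.5117 0.1779 0.0683] [array([512.9, 178.9]), array([12.1, 56.2]), np.float64(67.7)]
[np.float64(0.51368793764455), np.float64(0.18023913933443456), 0.066]
t 8.4 tcp [0.5107 0.1794 0.185 ] grasp [0.5104 0.1793 0.131 ] yaw 68.59 tz [-0.006 -0.001 -1.   ] F [-0.3 -0.5  0. ] M [ 0.01  0.05 -0.01] gap 0.0298
turn [-0.28  0.16 -0.01] shift [0.0021 0.0028 0.065 ]
```

View pics/c6.png

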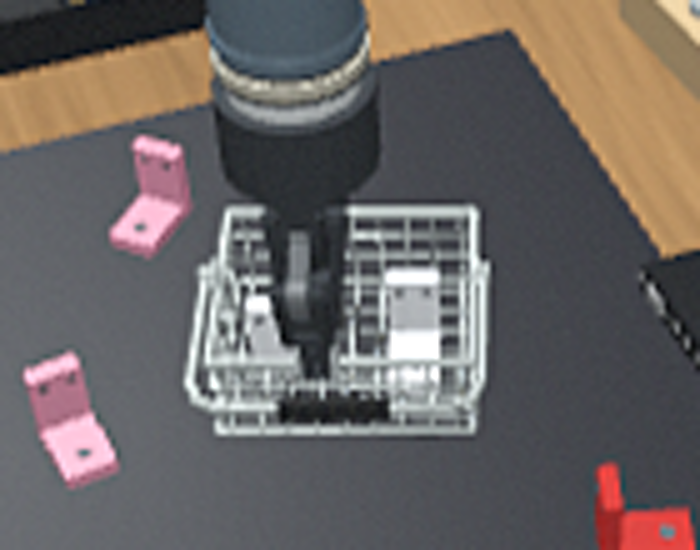

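```bash
python3 -m inch '[[[0,0,0],[0.0015,0.003,0.02],35],[[0,0,0],[0.0015,0.003,0.04],35],[[0,0,0],[0.0015,0.003,0.055],35],[[0,0,0],[0.0015,0.003,0.065],35],[[0,0,0],[0.0015,0.003,0.065],35],[[0,0,0],[0.0015,0.003,0.065],35]]';python3 - <<'E'
from go import *
st();delta(bk(-.105,0,.066),68.6)
c2=snap('side','side7')
b=cv2.resize(c2['frame'][110:220,160:300],None,fx=5,fy=5,interpolation=cv2.INTER_CUBIC)
cv2.imwrite('pics/c7.png',b[...,::-1])
E
```

```text
clock: 9.2
position: [0.5161, 0.1803, 0.1223]
orientation: [0.826, 0.564, 0.0, 0.0]
wrist_force: [0.5, 0.4, -0.3]
finger_gap: 0.0301
t 9.2 tcp [0.5161 0.1803 0.1223] grasp [0.5161 0.1803 0.0683] yaw 68.63 tz [ 0.001  0.    -1.   ] F [ 0.5  0.4 -0.3] M [ 0.04 -0.02 -0.  ] gap 0.0301
turn [ 0.04 -0.03  0.03] shift [-0.0009 -0.0022  0.0023]
```

View pics/c7.png

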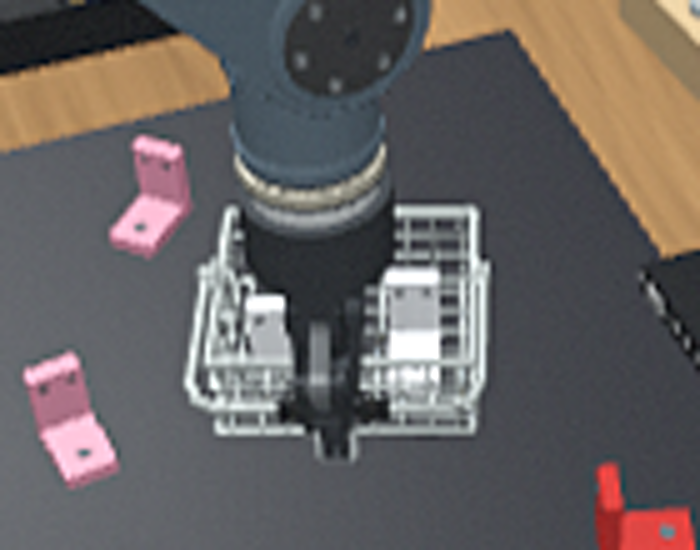

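```bash
python3 -m inch '[[[0,0,0],[-0.001,-0.002,0.0025],35],[[0,0,0],[-0.001,-0.002,0.0025],20],[[0,0,0],[-0.001,-0.002,0.0025],10],[[0,0,0],[-0.001,-0.002,0.0025],0],[[0,0,0],[-0.001,-0.002,0.0025],0],[[0,0,0],[-0.001,-0.002,0.0025],0],[[0,0,0],[-0.001,-0.002,0.0025],0]]';python3 - <<'E'
from go import *
st()
for th in range(0,100,10):
    a=np.radians(th);print(th,(.105*(1-np.cos(a))).round(4),(-.105*np.sin(a)).round(4))
E
```

```text
clock: 10.12
position: [0.5135, 0.1801, 0.1196]
orientation: [0.826, 0.564, 0.0, -0.0]
wrist_force: [0.1, 2.9, 4.2]
finger_gap: 0.012
t 10.12 tcp [0.5135 0.1801 0.1196] grasp [0.5135 0.1801 0.0656] yaw 68.62 tz [ 0.  0. -1.] F [0.1 2.9 4.2] M [0.26 0.13 0.12] gap 0.012
0 0.0 -0.0
10 0.0016 -0.0182
20 0.0063 -0.0359
30 0.0141 -0.0525
40 0.0246 -0.0675
50 0.0375 -0.0804
60 0.0525 -0.0909
70 0.0691 -0.0987
80 0.0868 -0.1034
90 0.105 -0.105
```

```bash
python3 -m inch '[[[0,0,0],[0.0004,0,-0.009],0],[[0,0,0],[0.0016,0,-0.018],0],[[0,0,0],[0.0036,0,-0.027],0],[[0,0,0],[0.0063,0,-0.036],0],[[0,0,0],[0.0098,0,-0.0444],0],[[0,0,0],[0.0141,0,-0.0525],0],[[0,0,0],[0.019,0,-0.060],0],[[0,0,0],[0.0246,0,-0.0675],0],[[0,0,0],[0.0246,0,-0.0675],0]]';python3 - <<'E'
from go import *
st()
c2=snap('side','side8')
b=cv2.resize(c2['frame'][110:220,160:300],None,fx=5,fy=5,interpolation=cv2.INTER_CUBIC)
cv2.imwrite('pics/c8.png',b[...,::-1])
E
```

```text
clock: 11.25
position: [0.5228, 0.2032, 0.1877]
orientation: [0.826, 0.564, 0.0, 0.0]
wrist_force: [-1.0, -2.0, 1.7]
finger_gap: 0.012
t 11.25 tcp [0.5228 0.2032 0.1877] grasp [0.5229 0.2032 0.1337] yaw 68.68 tz [ 0.001 -0.    -1.   ] F [-1.  -2.   1.7] M [-0.37  0.22  0.03] gap 0.012
```

View pics/c8.png

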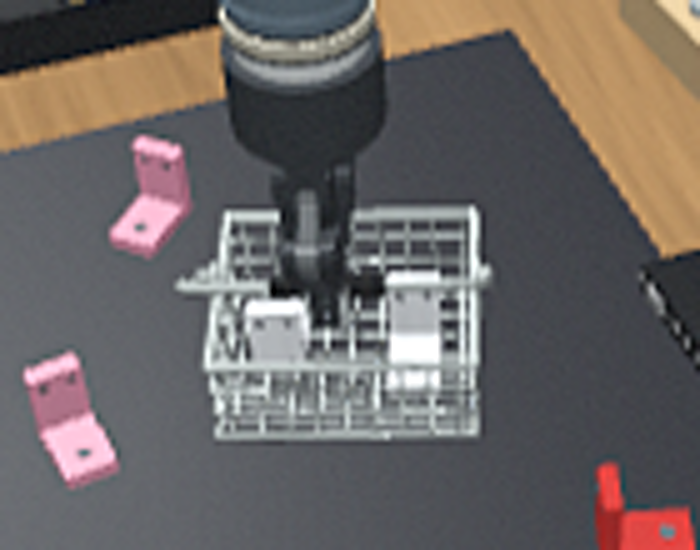

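```bash
python3 -m inch '[[[0,0,0],[0.0062,0,-0.0067],0],[[0,0,0],[0.0129,0,-0.0129],0],[[0,0,0],[0.0202,0,-0.0185],0],[[0,0,0],[0.0279,0,-0.0234],0],[[0,0,0],[0.036,0,-0.0276],0],[[0,0,0],[0.0445,0,-0.0312],0],[[0,0,0],[0.0532,0,-0.0339],0],[[0,0,0],[0.0622,0,-0.0359],0],[[0,0,0],[0.0713,0,-0.037],0],[[0,0,0],[0.0804,0,-0.0375],0],[[0,0,0],[0.0804,0,-0.0375],0],[[0,0,0],[0.0804,0,-0.0375],0]]';python3 - <<'E'
from go import *
st()
c2=snap('side','side9')
b=cv2.resize(c2['frame'][70:220,140:320],None,fx=4,fy=4,interpolation=cv2.INTER_CUBIC)
cv2.imwrite('pics/c9.png',b[...,::-1])
E
```

```text
clock: 12.8
position: [0.5519, 0.2786, 0.2247]
orientation: [0.826, 0.564, 0.001, -0.0]
wrist_force: [-2.5, 0.8, 5.4]
finger_gap: 0.0123
t 12.8 tcp [0.5519 0.2786 0.2247] grasp [0.5519 0.2787 0.1707] yaw 68.63 tz [ 0.001  0.001 -1.   ] F [-2.5  0.8  5.4] M [ 0.23  0.48 -0.02] gap 0.0123
```

View pics/c9.png

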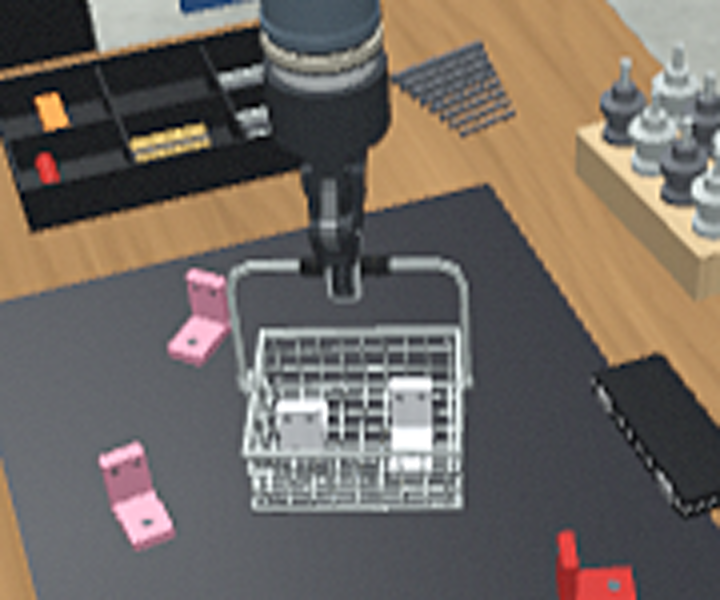

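```bash
python3 -m inch '[[[0,0,0],[0,0,-0.003],0],[[0,0,0],[0,0,-0.008],0],[[0,0,0],[0,0,-0.015],0],[[0,0,0],[0,0,-0.025],0],[[0,0,0],[0,0,-0.037],0],[[0,0,0],[0,0,-0.05],0],[[0,0,0],[0,0,-0.063],0],[[0,0,0],[0,0,-0.075],0],[[0,0,0],[0,0,-0.086],0],[[0,0,0],[0,0,-0.094],0],[[0,0,0],[0,0,-0.098],0],[[0,0,0],[0,0,-0.1],0],[[0,0,0],[0,0,-0.1],0],[[0,0,0],[0,0,-0.1],0]]';python3 - <<'E'
from go import *
st()
def sd(x,y,z,c=(.506,-.244),yaw=-12.0):
    return bk(x,y,z,c,yaw)
delta(sd(-.09,0,.272),-12);delta(sd(0,0,.272),-12); print(sd(-.09,0,.272))
c2=snap('side','side10')
b=cv2.resize(c2['frame'][50:220,140:320],None,fx=3.5,fy=3.5,interpolation=cv2.INTER_CUBIC)
cv2.imwrite('pics/c10.png',b[...,::-1])
E
```

```text
clock: 14.6
position: [0.5516, 0.2777, 0.3239]
orientation: [0.826, 0.564, -0.0, -0.0]
wrist_force: [-1.5, -0.1, -4.2]
finger_gap: 0.0121
t 14.6 tcp [0.5516 0.2777 0.3239] grasp [0.5515 0.2777 0.2699] yaw 68.62 tz [-0.001 -0.    -1.   ] F [-1.5 -0.1 -4.2] M [ 0.02 -0.01 -0.01] gap 0.0121
turn [-1.000e-02  6.000e-02  8.062e+01] shift [-0.5171  0.0589 -0.0018]
turn [-1.000e-02  6.000e-02  8.062e+01] shift [-0.5024  0.1477 -0.0019]
[np.float64(0.4179667159339575), np.float64(-0.22528794782640166), 0.272]
```

View pics/c10.png

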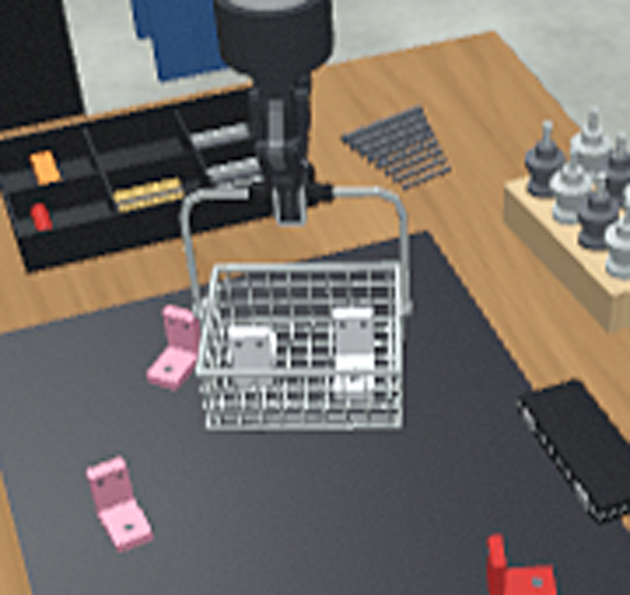

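```bash
python3 -m inch '[[[0,0,0.3],[-0.002,0,0],0],[[0,0,1.2],[-0.008,0.001,0],0],[[0,0,2.7],[-0.017,0.002,-0.001],0],[[0,0,4.7],[-0.03,0.003,-0.001],0],[[0,0,7.2],[-0.046,0.005,-0.001],0],[[0,0,10.1],[-0.065,0.0075,-0.002],0],[[0,0,13.2],[-0.085,0.01,-0.003],0],[[0,0,16.6],[-0.107,0.0125,-0.003],0],[[0,0,20.1],[-0.129,0.015,-0.004],0],[[0,0,23.6],[-0.152,0.0175,-0.005],0],[[0,0,27],[-0.174,0.02,-0.005],0],[[0,0,30.2],[-0.194,0.0225,-0.006],0],[[0,0,33],[-0.212,0.025,-0.007],0],[[0,0,35.5],[-0.228,0.0265,-0.007],0],[[0,0,37.6],[-0.241,0.028,-0.008],0],[[0,0,39],[-0.251,0.029,-0.008],0],[[0,0,40],[-0.2565,0.03,-0.008],0],[[0,0,40.3],[-0.2585,0.03,-0.008],0]]';python3 - <<'E'
from go import *
st()
sd=lambda x,y,z:bk(x,y,z,(.506,-.244),-12.)
t,s=delta(sd(-.09,0,.278),-12)
for k in range(1,19):
    f=(1-np.cos(np.pi*k/18))/2; print((t[2]*f).round(1),(s*f).round(4))
E
```

```text
clock: 16.9
position: [0.4855, 0.026, 0.3324]
orientation: [0.97, 0.244, 0.0, -0.0]
wrist_force: [0.4, -0.1, -4.9]
finger_gap: 0.012
t 16.9 tcp [0.4855 0.026  0.3324] grasp [0.4855 0.026  0.2784] yaw 28.28 tz [ 0.  0. -1.] F [ 0.4 -0.1 -4.9] M [ 0.01  0.01 -0.  ] gap 0.012
turn [-1.000e-02 -1.000e-02  4.028e+01] shift [-0.1786  0.1892  0.0003]
0.3 [-0.0014  0.0014  0.    ]
1.2 [-0.0054  0.0057  0.    ]
2.7 [-0.012   0.0127  0.    ]
4.7 [-0.0209  0.0221  0.    ]
7.2 [-0.0319  0.0338  0.0001]
10.1 [-0.0446  0.0473  0.0001]
13.3 [-0.0587  0.0623  0.0001]
16.6 [-0.0738  0.0782  0.0001]
20.1 [-0.0893  0.0946  0.0002]
23.6 [-0.1048  0.111   0.0002]
27.0 [-0.1198  0.127   0.0002]
30.2 [-0.1339  0.1419  0.0003]
33.1 [-0.1467  0.1554  0.0003]
35.6 [-0.1577  0.1671  0.0003]
37.6 [-0.1666  0.1766  0.0003]
39.1 [-0.1732  0.1835  0.0003]
40.0 [-0.1772  0.1878  0.0003]
40.3 [-0.1786  0.1892  0.0003]
```

```bash
python3 -m inch '[[[0,0,0.3],[-0.0014,0.0014,0],0],[[0,0,1.2],[-0.0054,0.0057,0],0],[[0,0,2.7],[-0.012,0.0127,0],0],[[0,0,4.7],[-0.021,0.022,0],0],[[0,0,7.2],[-0.032,0.034,0],0],[[0,0,10.1],[-0.0446,0.0473,0],0],[[0,0,13.3],[-0.0587,0.0623,0],0],[[0,0,16.6],[-0.0738,0.0782,0],0],[[0,0,20.1],[-0.0893,0.0946,0],0],[[0,0,23.6],[-0.1048,0.111,0],0],[[0,0,27],[-0.1198,0.127,0],0],[[0,0,30.2],[-0.134,0.142,0],0],[[0,0,33.1],[-0.1467,0.1554,0],0],[[0,0,35.6],[-0.1577,0.1671,0],0],[[0,0,37.6],[-0.1666,0.1766,0],0],[[0,0,39.1],[-0.1732,0.1835,0],0],[[0,0,40],[-0.1772,0.1878,0],0],[[0,0,40.3],[-0.1786,0.1892,0],0],[[0,0,40.3],[-0.1786,0.1892,0],0]]';python3 - <<'E'
from go import *
st()
sd=lambda x,y,z:bk(x,y,z,(.506,-.244),-12.)
delta(sd(-.09,0,.278),-12);delta(sd(0,0,.278),-12)
c=snap('top','top11');c2=snap('side','side11')
a=cv2.resize(c['frame'][150:290,300:420],None,fx=3.5,fy=3.5,interpolation=cv2.INTER_CUBIC)
b=cv2.resize(c2['frame'][244:384,190:390],None,fx=1.9,fy=3.5,interpolation=cv2.INTER_CUBIC)
cv2.imwrite('pics/c11.png',a[...,::-1])
E
```

```text
clock: 19.27
position: [0.418, -0.2249, 0.3324]
orientation: [0.995, -0.104, -0.0, -0.0]
wrist_force: [-0.6, 0.5, -5.2]
finger_gap: 0.0122
t 19.27 tcp [ 0.418  -0.2249  0.3324] grasp [ 0.418  -0.2249  0.2784] yaw -11.96 tz [-0.  0. -1.] F [-0.6  0.5 -5.2] M [-0.03  0.05 -0.04] gap 0.0122
turn [-0.02  0.01  0.04] shift [0.     0.0004 0.0004]
turn [-0.02  0.01  0.04] shift [0.09   0.0005 0.0004]
```

View pics/c11.png

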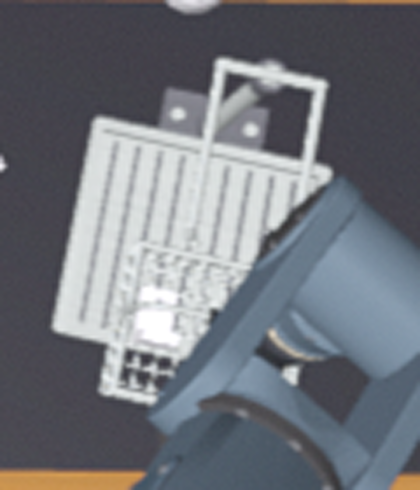

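View pics/side11.png

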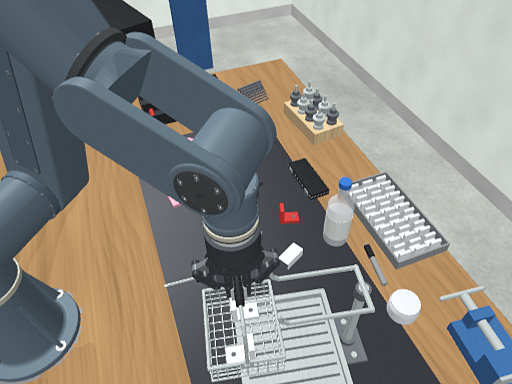

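```bash
python3 -m inch '[[[0,0,0],[0.002,0,0],0],[[0,0,0],[0.006,0,0],0],[[0,0,0],[0.012,0,0],0],[[0,0,0],[0.02,0,0],0],[[0,0,0],[0.029,0,0],0],[[0,0,0],[0.039,0,0],0],[[0,0,0],[0.049,0,0],0],[[0,0,0],[0.059,0,0],0],[[0,0,0],[0.068,0,0],0],[[0,0,0],[0.076,0,0],0],[[0,0,0],[0.082,0,0],0],[[0,0,0],[0.087,0,0],0],[[0,0,0],[0.09,0,0],0],[[0,0,0],[0.09,0,0],0]]';python3 - <<'E'
from go import *
st()
sd=lambda x,y,z:bk(x,y,z,(.506,-.244),-12.)
delta(sd(0,0,.225),-12)
c=snap('top','top12');c2=snap('side','side12')
a=cv2.resize(c['frame'][150:290,300:420],None,fx=3.,fy=3.,interpolation=cv2.INTER_CUBIC)
b=cv2.resize(c2['frame'][224:364,220:386],None,fx=3.,fy=3.,interpolation=cv2.INTER_CUBIC)
cv2.imwrite('pics/c12.png',np.hstack([a[:420],b[:420,:430]])[...,::-1])
E
```

```text
clock: 21.12
position: [0.5061, -0.2439, 0.3324]
orientation: [0.995, -0.104, -0.0, 0.0]
wrist_force: [0.7, 0.1, -5.1]
finger_gap: 0.0123
t 21.12 tcp [ 0.5061 -0.2439  0.3324] grasp [ 0.5061 -0.2439  0.2784] yaw -11.98 tz [-0. -0. -1.] F [ 0.7  0.1 -5.1] M [ 0.01 -0.06  0.04] gap 0.0123
turn [0.   0.   0.02] shift [-0.0001  0.0002  0.0534]
```

View pics/c12.png

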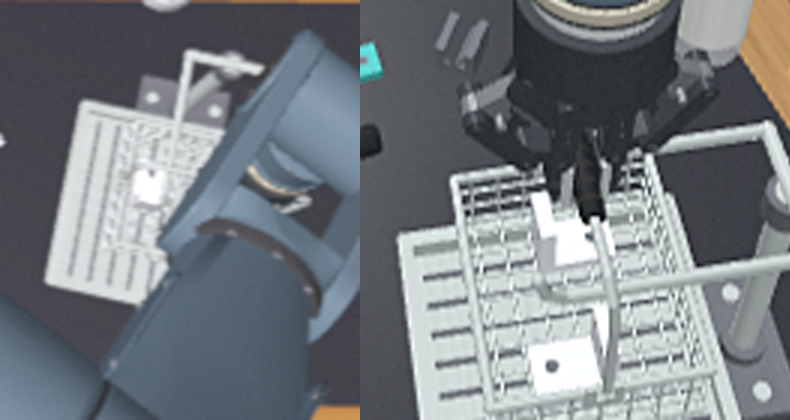

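```bash
python3 -m inch '[[[0,0,0],[0,0,0.003],0],[[0,0,0],[0,0,0.008],0],[[0,0,0],[0,0,0.015],0],[[0,0,0],[0,0,0.022],0],[[0,0,0],[0,0,0.029],0],[[0,0,0],[0,0,0.036],0],[[0,0,0],[0,0,0.042],0],[[0,0,0],[0,0,0.046],0],[[0,0,0],[0,0,0.048],0],[[0,0,0],[0,0,0.048],0]]';python3 - <<'E'
from go import *
st()
c2=snap('side','side13')
b=cv2.resize(c2['frame'][224:364,220:386],None,fx=4.,fy=4.,interpolation=cv2.INTER_CUBIC)
cv2.imwrite('pics/c13.png',b[...,::-1])
E
```

```text
clock: 22.48
position: [0.5061, -0.2438, 0.2844]
orientation: [0.995, -0.104, -0.0, 0.0]
wrist_force: [0.7, 0.3, -5.7]
finger_gap: 0.012
t 22.48 tcp [ 0.5061 -0.2438  0.2844] grasp [ 0.5061 -0.2438  0.2304] yaw -11.98 tz [-0. -0. -1.] F [ 0.7  0.3 -5.7] M [ 0.06  0.04 -0.01] gap 0.012
```

View pics/c13.png

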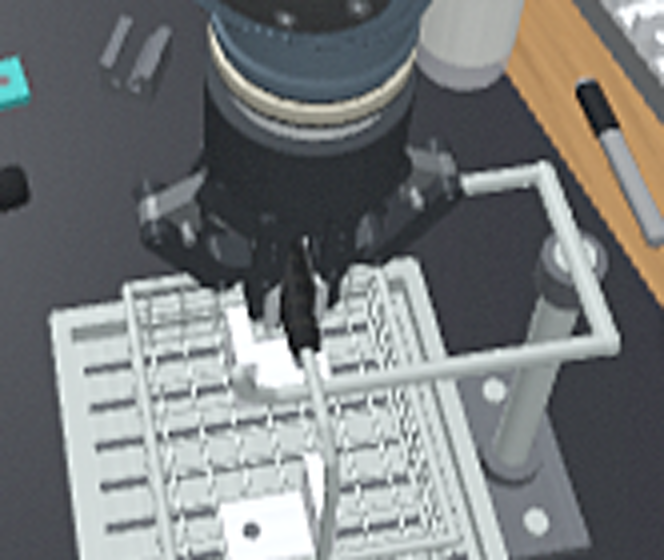

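```bash
python3 -m inch '[[[0,0,0],[0,0,0.001],0],[[0,0,0],[0,0,0.002],0],[[0,0,0],[0,0,0.003],0],[[0,0,0],[0,0,0.004],0],[[0,0,0],[0,0,0.005],0],[[0,0,0],[0,0,0.0055],0],[[0,0,0],[0,0,0.0055],0]]';python3 - <<'E'
from go import *
st()
E
```

```text
clock: 23.4
position: [0.506, -0.2438, 0.2789]
orientation: [0.995, -0.104, -0.0, -0.0]
wrist_force: [0.3, 0.3, -4.1]
finger_gap: 0.0123
t 23.4 tcp [ 0.506  -0.2438  0.2789] grasp [ 0.506  -0.2438  0.2249] yaw -11.98 tz [-0.  0. -1.] F [ 0.3  0.3 -4.1] M [ 0.04 -0.02  0.03] gap 0.0123
```

Not seated yet, still carrying about 4–5 N. Going lower in small steps.

```bash
python3 -m inch '[[[0,0,0],[0,0,0.0005],0],[[0,0,0],[0,0,0.001],0],[[0,0,0],[0,0,0.0015],0],[[0,0,0],[0,0,0.0015],0]]'; python3 -m inch '[[[0,0,0],[0,0,0.0005],0],[[0,0,0],[0,0,0.001],0],[[0,0,0],[0,0,0.0015],0],[[0,0,0],[0,0,0.0015],0]]';python3 - <<'E'
from go import *
st()
c2=snap('side','side14')
b=cv2.resize(c2['frame'][224:364,220:386],None,fx=4.,fy=4.,interpolation=cv2.INTER_CUBIC)
cv2.imwrite('pics/c14.png',b[...,::-1])
E
```

```text
clock: 23.9
position: [0.5062, -0.2439, 0.2782]
orientation: [0.995, -0.104, 0.0, 0.0]
wrist_force: [-2.5, 1.6, 3.1]
finger_gap: 0.012
clock: 24.4
position: [0.5062, -0.2439, 0.2779]
orientation: [0.995, -0.104, 0.001, 0.001]
wrist_force: [-4.3, 1.6, 10.7]
finger_gap: 0.012
t 24.4 tcp [ 0.5062 -0.2439  0.2779] grasp [ 0.5063 -0.244   0.2239] yaw -11.97 tz [ 0.001 -0.001 -1.   ] F [-4.3  1.6 10.7] M [ 0.36  0.65 -0.02] gap 0.012
```

View pics/c14.png

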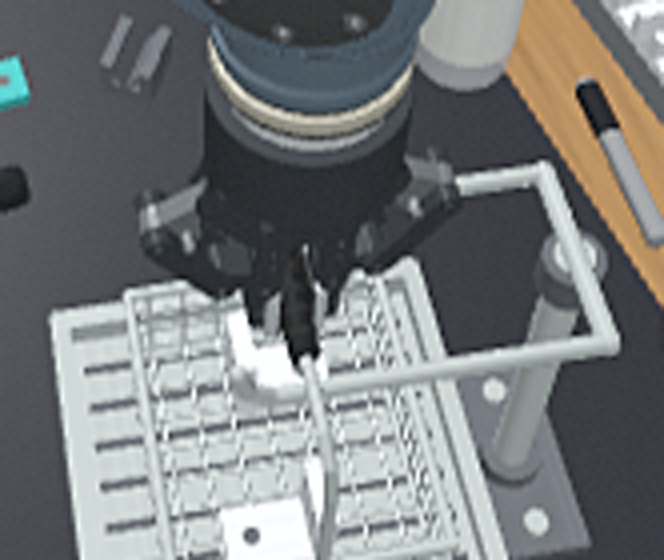

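```bash
python3 -m inch '[[[0,0,0],[0,0,-0.001],0],[[0,0,0],[0,0,-0.0015],0],[[0,0,0],[0,0,-0.0015],0],[[0,0,0],[0,0,-0.0015],6],[[0,0,0],[0,0,-0.0015],14],[[0,0,0],[0,0,-0.0015],19],[[0,0,0],[0,0,-0.0015],25],[[0,0,0],[0,0,-0.0015],35],[[0,0,0],[0,0,-0.0015],35],[[0,0,0],[0,0,-0.0015],35]]';python3 - <<'E'
from go import *
st()
c2=snap('side','side15')
b=cv2.resize(c2['frame'][224:364,220:386],None,fx=4.,fy=4.,interpolation=cv2.INTER_CUBIC)
cv2.imwrite('pics/c15.png',b[...,::-1])
E
```

```text
clock: 25.7
position: [0.5061, -0.2438, 0.2773]
orientation: [0.995, -0.104, 0.0, 0.0]
wrist_force: [-0.8, -1.0, 0.7]
finger_gap: 0.03
t 25.7 tcp [ 0.5061 -0.2438  0.2773] grasp [ 0.5061 -0.2438  0.2233] yaw -11.98 tz [ 0. -0. -1.] F [-0.8 -1.   0.7] M [ 0.01 -0.01 -0.01] gap 0.03
```

View pics/c15.png

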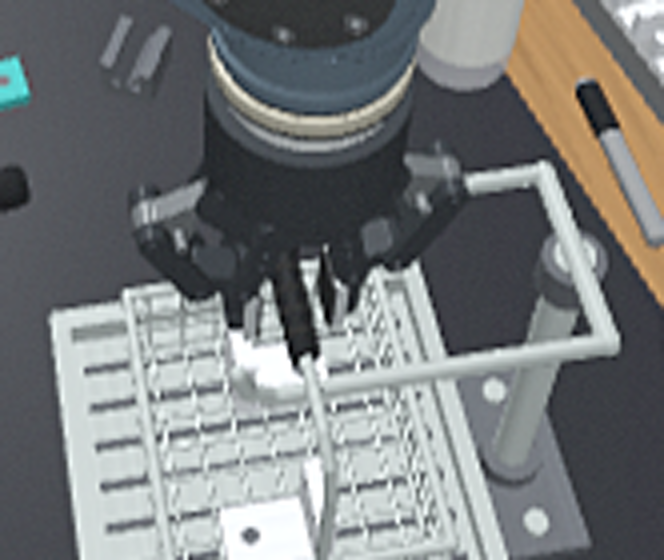

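```bash
python3 -m inch '[[[0,0,0],[0,0,-0.005],35],[[0,0,0],[0,0,-0.015],35],[[0,0,0],[0,0,-0.03],35],[[0,0,0],[0,0,-0.05],35],[[0,0,0],[0,0,-0.075],35],[[0,0,0],[0,0,-0.1],35],[[0,0,0],[0,-0.03,-0.11],35],[[0,0,0],[0,-0.08,-0.11],35],[[0,0,0],[0,-0.13,-0.11],35],[[0,0,0],[0,-0.18,-0.11],35],[[0,0,0],[0,-0.23,-0.11],35],[[0,0,0],[0,-0.28,-0.11],35],[[0,0,0],[0,-0.33,-0.11],35],[[0,0,0],[0,-0.38,-0.11],35],[[0,0,0],[0,-0.4,-0.11],35],[[0,0,0],[0,-0.4,-0.11],35]]';python3 - <<'E'
from go import *
st()
c=snap('top','top16');c2=snap('side','side16')
a=cv2.resize(c['frame'][150:290,300:420],None,fx=3.,fy=3.,interpolation=cv2.INTER_CUBIC)
b=cv2.resize(c2['frame'][244:384,200:343],None,fx=3.,fy=3.,interpolation=cv2.INTER_CUBIC)
cv2.imwrite('pics/c16.png',np.hstack([a[:420],b[:420]])[...,::-1])
E
```

```text
clock: 27.75
position: [0.589, 0.1482, 0.388]
orientation: [0.995, -0.103, 0.0, 0.0]
wrist_force: [0.2, -0.2, -0.5]
finger_gap: 0.0302
t 27.75 tcp [0.589  0.1482 0.388 ] grasp [0.5891 0.1481 0.334 ] yaw -11.85 tz [ 0.001 -0.001 -1.   ] F [ 0.2 -0.2 -0.5] M [-0.02  0.01 -0.01] gap 0.0302
```

View pics/c16.png

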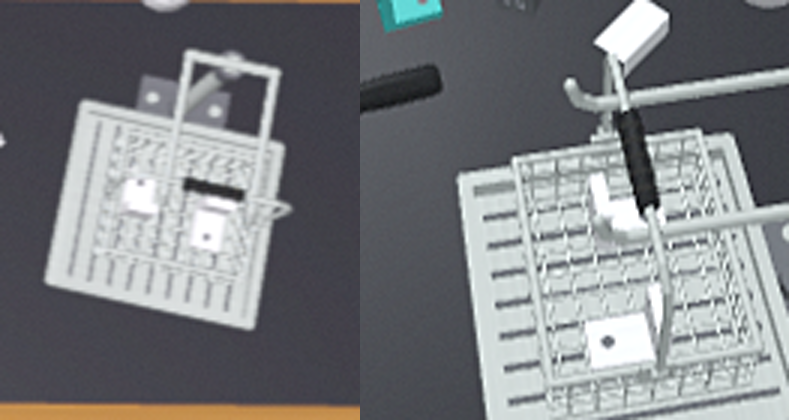

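View pics/side16.png

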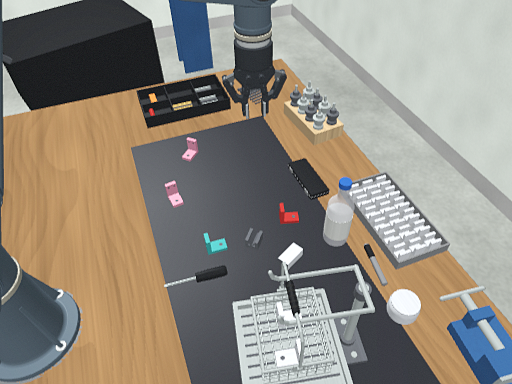

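View pics/top16.png

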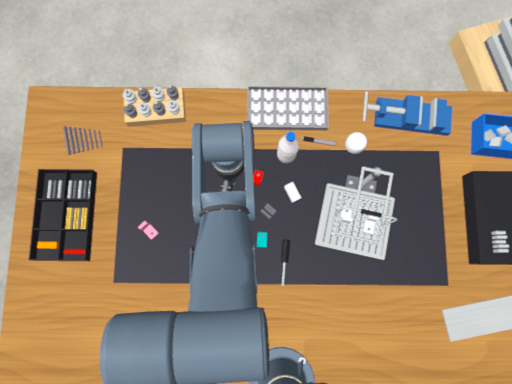

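```bash
python3 -m inch '[[[0,0,0],[0,0,0],35],[[0,0,0],[0,0,0],35],[[0,0,0],[0,0,0],35],[[0,0,0],[0,0,0],35],[[0,0,0],[0,0,0],35],[[0,0,0],[0,0,0],35],[[0,0,0],[0,0,0],35],[[0,0,0],[0,0,0],35],[[0,0,0],[0,0,0],35],[[0,0,0],[0,0,0],35],[[0,0,0],[0,0,0],35],[[0,0,0],[0,0,0],35]]' >/dev/null;python3 - <<'E'
from go import *
def loc(w,c=(.506,-.244),yaw=-12.):
    a=np.radians(yaw);M=np.array([[np.cos(a),-np.sin(a)],[np.sin(a),np.cos(a)]])
    q=w.copy();q[...,:2]=(w[...,:2]-c)@M;return q
for n in('top','side'):
    old=dict(np.load(n+'16.npz'));c=snap(n,n+'17')
    d=np.abs(c['frame'].astype(int)-old['frame']).max(-1)[150:,220:];print(n,'maxdiff',d.max(),(d>25).sum())
    q=loc(pts(c)).reshape(-1,3);q=q[~np.isnan(q[:,0])]
    dark=c['frame'].reshape(-1,3).max(1)
    for y in (-.082,-.07,-.055,-.045,-.03,-.015,0,.015,.03,.05,.06,.07,.08):
        k=(abs(q[:,1]-y)<.005)&(abs(q[:,0])<.015)&(q[:,2]>.18)&(q[:,2]<.26)
        if k.sum()>1: print('bar y',y,k.sum(),q[k][:,[0,2]].mean(0).round(4),q[k][:,2].max().round(3))
    # rim tilt
    k=(q[:,2]>.09)&(q[:,2]<.125)&(abs(q[:,0])<.08)&(abs(q[:,1])<.09)
    A=np.c_[q[k][:,:2],np.ones(k.sum())]; 
    for _ in range(5):
        s,*_r=np.linalg.lstsq(A,q[k][:,2],rcond=None);e=abs(A@s-q[k][:,2])
        kk=e<.006; A=A[kk]; idx=np.where(k)[0][kk]; k=np.zeros(len(q),bool);k[idx]=True
    print('rim plane',s.round(4),k.sum(),'x',q[k][:,0].min(),q[k][:,0].max(),'y',q[k][:,1].min(),q[k][:,1].max())
c=dict(np.load('side17.npz'));b=cv2.resize(c['frame'][244:384,220:360],None,fx=4.2,fy=4.2,interpolation=cv2.INTER_CUBIC);cv2.imwrite('pics/c17.png',b[...,::-1])
E
```

```text
top maxdiff 63 98
bar y -0.082 5 [-0.0012  0.2008] 0.219
bar y -0.07 7 [1.000e-04 2.243e-01] 0.226
bar y -0.055 7 [0.0003 0.2263] 0.23
bar y -0.045 21 [-0.0008  0.2231] 0.23
bar y -0.03 14 [-0.0007  0.2275] 0.232
bar y -0.015 18 [-0.0006  0.2297] 0.235
bar y 0 17 [-0.0006  0.2297] 0.232
bar y 0.015 19 [-1.000e-04  2.289e-01] 0.235
bar y 0.03 14 [-0.0007  0.2285] 0.236
bar y 0.05 13 [-0.0005  0.2246] 0.235
bar y 0.06 8 [-0.0003  0.2276] 0.231
bar y 0.07 8 [0.0005 0.2231] 0.229
bar y 0.08 11 [0.0003 0.2038] 0.224
rim plane [-0.0022 -0.0009  0.1118] 276 x -0.06533959345046965 0.06706656181035728 y -0.07731108117562693 0.07632657378570049
side maxdiff 9 0
bar y -0.082 50 [-0.0012  0.202 ] 0.22
bar y -0.07 25 [-0.0013  0.2223] 0.226
bar y -0.055 23 [-0.001  0.226] 0.228
bar y -0.045 87 [0.     0.2213] 0.229
bar y -0.03 53 [-0.0014  0.2272] 0.232
bar y -0.015 45 [-0.0015  0.229 ] 0.233
bar y 0 46 [-0.0017  0.2289] 0.233
bar y 0.015 49 [-0.0017  0.2286] 0.232
bar y 0.03 19 [-0.0019  0.2275] 0.23
bar y 0.05 20 [-0.0005  0.2242] 0.228
bar y 0.06 14 [-0.0016  0.2253] 0.229
bar y 0.07 16 [-0.0015  0.2138] 0.223
bar y 0.08 16 [-0.0024  0.1913] 0.201
rim plane [-0.0028 -0.0064  0.111 ] 856 x -0.06663839990580955 0.06577788761847296 y -0.08421011527752155 0.07463609511405464
```

View pics/c17.png

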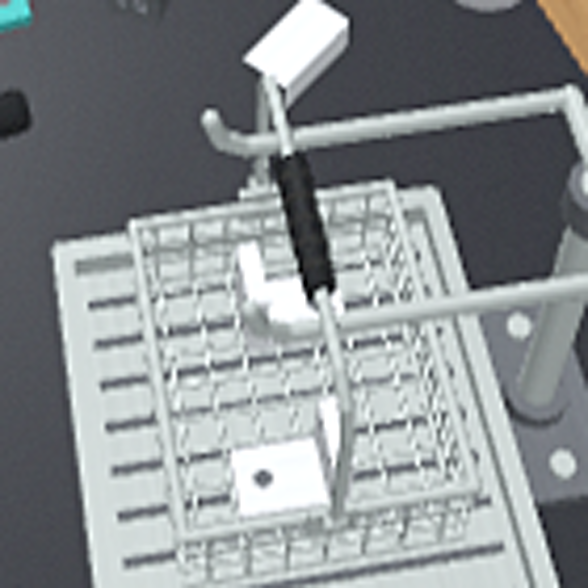

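Run:
```python
from go import *
a=np.load('side0.npz')['frame'].astype(int);b=np.load('side17.npz')['frame'].astype(int)
m=(np.abs(a-b).max(-1)>40).astype(np.uint8)
n,l,s,_=cv2.connectedComponentsWithStats(m)
print([list(x) for x in s[1:] if x[4]>15])
r.close_job();st()
```

```text
[[np.int32(0), np.int32(0), np.int32(3), np.int32(23), np.int32(59)], [np.int32(42), np.int32(0), np.int32(37), np.int32(31), np.int32(616)], [np.int32(206), np.int32(0), np.int32(81), np.int32(119), np.int32(4167)], [np.int32(61), np.int32(53), np.int32(10), np.int32(15), np.int32(56)], [np.int32(0), np.int32(59), np.int32(41), np.int32(247), np.int32(1905)], [np.int32(90), np.int32(59), np.int32(6), np.int32(13), np.int32(19)], [np.int32(77), np.int32(77), np.int32(8), np.int32(14), np.int32(48)], [np.int32(197), np.int32(151), np.int32(61), np.int32(46), np.int32(1652)], [np.int32(262), np.int32(230), np.int32(22), np.int32(31), np.int32(377)], [np.int32(281), np.int32(262), np.int32(9), np.int32(15), np.int32(75)], [np.int32(250), np.int32(281), np.int32(64), np.int32(40), np.int32(698)], [np.int32(309), np.int32(294), np.int32(7), np.int32(7), np.int32(19)], [np.int32(309), np.int32(302), np.int32(11), np.int32(6), np.int32(23)], [np.int32(252), np.int32(313), np.int32(12), np.int32(4), np.int32(21)], [np.int32(316), np.int32(321), np.int32(8), np.int32(5), np.int32(21)], [np.int32(256), np.int32(331), np.int32(77), np.int32(49), np.int32(732)], [np.int32(322), np.int32(330), np.int32(5), np.int32(11), np.int32(17)], [np.int32(323), np.int32(341), np.int32(8), np.int32(17), np.int32(38)], [np.int32(262), np.int32(371), np.int32(17), np.int32(11), np.int32(53)]]
the job is handed in; nothing more can be done
the job is handed in; nothing more can be done
```

The basket now hangs by its bail over both prongs of the rinse stand with both brackets in it, and I handed the job in at about 29 s of the 67 s allowed. I put the loose bracket on the basket floor beside the packed one and raised the bail upright with the basket standing on the bench. I then carried the basket level by the grip roll to the stand, lowered it on to the hook and let go.

**Last checks**
- **Hook:** the crossbar lies within about 2 mm of the seat line in x. Its top is at about 0.228 m at both prongs, as expected when seated.
- **Level:** the basket rim is level to within 0.4° and about 0.11 m above the bench, clear of the pan.
- **Brackets:** both are visible inside the basket.
- **Stillness:** two side views about 1.5 s apart showed no motion. The two top views differed at 98 pixels; I put that down to the arm, which was in that view, but did not trace them.
- **Other things on the bench:** comparing the side view with the start, the only changes are the arm, the basket's and bracket's old places and the stand area. The top view was partly hidden by the arm, so it did not confirm this.
- **Forces:** the highest wrist force I read was about 11–12 N, when seating the bail on the hook.

No check failed.

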